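# Stack a stack-nest tote over a tote of vials

### The job

Stack the empty blue tote squarely on top of the grey tote that holds the three amber vials, its feet resting on the grey rim so that it stands level and clear above the vials. These are half-turn totes: with the two orange ends together they nest one inside the other, with the orange ends opposite they stack, so turn the blue one round. Let go of it there, and leave the empty grey tote where it is.

Things in the scene. Friction and masses are not known exactly. Their poses are not given: they have to be found in the camera images.
- blue_tote_mid (a point): centre, 38 mm above the underside, of the empty blue tote (loose, 0.1 to 0.2 kg). Open tub, 170 mm long (x axis) and 76 mm high; +x points to its orange end, z up. Its top 30 mm is an upright skirt 60 mm wide (y axis), to be gripped from outside across y at mid-length (unbroken from x = -54 to +30 mm); below it tapers to 144 x 34 mm. 13 mm lips stick out at both ends of the rim.
- blue_tote_end (a point): middle of the blue tote's orange end wall, 85 mm from point blue_tote_mid along +x. The tote has four feet, a pair at x = -62 and one at x = +38 mm from its middle, 10 mm long, out to 38 mm either side, undersides 16 mm above the tub's underside.
- vial_tote: grey tote, 1 kg, loose, with three amber vials; shaped as the blue one but screwed on a steel foot plate (180 x 90 x 6 mm). Origin: centre of the plate's underside; +x to the orange end, z up. Rim 82 mm up, mouth 165 x 55 mm; 16 mm slots in the rim at x = -62 and +38 mm let feet sink in (nest). Stacked, the blue tote's middle is 104 mm above this origin, its orange end to this tote's -x.
- spare_tote: empty grey tote on a steel foot plate, otherwise the same as the other grey one, on the right behind the upright panel; to be left alone. Origin at the centre of the plate's underside, +x to its orange end

How it is judged:
By the outcome, as a careful person would: the job done as asked, in the order asked, and still so for the second after the job is handed in, with the robot touching nothing.
It also fails if it takes over 38 s, if anything falls off the work surface, if the arm or the gripper's body presses on something with over 40 N, if the wrist force passes 120 N, or if a joint passes its speed limit or range.

### The arm

A 6-joint arm with a two-finger parallel gripper is mounted at the origin on a cart in front of the work surface, level with it; the furniture and walls round the work are solid. World frame = base frame: x ahead of the robot, y to its left, z up, the work surface at z = 0. Lengths are in m, angles in degrees, forces in N, time in s.
With the tool pointing down it reaches from about 0.3 to 0.75 m from the base axis. Payload 8.5 kg.
Tool frame: the origin (TCP) lies at the very end of the fingers, on their centre line; the grasp point (between the pads) lies 19 mm behind it; z points along the fingers, y is the line along which they close (so a half turn about z gives the same grasp; the last joint's range is limited). The gripper opens to 85 mm and grips with 20 to 120 N. Pads are 22 mm wide; open, the fingers measure 114 mm over their backs; the gripper's body (76 mm by 85 mm) begins 54 mm behind the grasp point. The pads swing forward as they close: fully open they stand 13 mm farther back than shut.
Start: joints at [-86.419, 21.807, 74.336, -0, 83.858, -12.336], TCP at [0.151, -0.529, 0.231] pointing down, gripper open.
Joint ranges: [-178.18, 178.18], [-50.72, 133.34], [12.68, 142.11], [-81.47, 261.47], [9.98, 163.14], [-165.26, 165.26]. Speed limits (degrees/s): [136.94, 136.94, 180, 180, 180, 180].

### API

Orientations are given as a 3x3 rotation matrix whose columns are the frame's x, y, z axes.
In Python, from rig import env, imaging gives the robot as it stands. The module is installed in compiled form; this text tells all that it offers.
- The arm moves only by the tool arm_command, never from a script. Its arguments are lists of equal length, an entry for each row: "turn": the turn, a rotation vector about the tool's x, y, z in units of 5 degrees (1.0 is 5 degrees), a list of three; "xyz": the shift along the tool's x, y, z in units of 50 mm (1.0 is 50 mm), a list of three; "claw": the finger opening in mm, from 0 to 85.4. A call has 1 to 12 rows; each row shifts and turns the commanded pose from where the row before left it, along the tool's axes as they then stand; what a row does not reach is not made up. A row lasts 1/10 s, in which the tool goes at most 50 mm and 8.59 degrees, less where a joint would pass 70% of its speed; a pose out of reach is approached as far as the arm can. A call is refused whole if a number of a shift passes 1 or a number of a turn 1, either way. A call with a gripper value outside its range is refused whole. The fingers move at their own pace and stop on an object; "squeeze" is the grip in N (left out, the last holds). Time passes only in rows, so rows that do not move let the fingers close. It gives the time, the measured TCP pose, the force, the opening and the grip force at its end, in the units of the state.
- env.observe(): the state, without advancing time (a new reading comes with each control period).
- imaging.get_image(name): name is "scene" or "top" or "wrist"; returns (picture, depth): 420x560x3 uint8, blue, green, red; 420x560 float32, m along the optical axis (not along the pixel's ray), 0 where there is no reading.
- imaging.camera_info(name): a dict with "camera_matrix" (3x3 intrinsics, pixels), "k1" (the pictures are not rectified: a ray, as slopes to the right and down, at radius r is drawn at 1 + k1 r^2 times it, then the intrinsics apply), "rvec" (rotation vector, rad) and "tvec" (3), from world to camera coordinates, as OpenCV has them. Camera axes: x right, y down, z forward; pixel columns grow to the right and rows downward; lengths in m; the calibration is good to about 2 mm. A picture is of the moment at which its call begins: read the wrist's pose just before it. camera_info takes no time and is no camera call; for the wrist camera it gives the pose at the moment of the call.
- env.close_job(): hands the job in; it is judged then, once.
The state is a dict: "time_s": time; "q": joint angles; "qvel": joint speeds; "joint_efforts": joint torques, N m; "position": TCP position; "tool_rot": TCP orientation; "ft_force": force on the tool from outside, world axes, zero at the start; "wrist_torque": the same for the moment, N m; "grip_width": finger opening in m; "gripper_force": force on a finger pad.
Only numpy, scipy, OpenCV 4.12 (cv2) and the standard library are available. Lean on these libraries where they do the work, as an engineer would, in place of code of your own. Each camera call takes 0.05 s, during which the arm holds its last target. There are 200 camera calls.

## Working session

There is one attempt and no reset: what is moved stays moved. The work goes in short steps, Python scripts to look and compute and a tool call to move; the robot and the scene stay as the last step left them, time stands still between calls to the robot, and variables do not carry over. Pictures are saved under pics/ and viewed, at most 10 in all, crops included, and the job is handed in when it is done.

Besides the shell and the picture viewer there is one more tool, called after ">>>" as name(argument=value, ...) on one line, values as JSON. arm_command: Moves the arm, as the interface text tells. Its arguments: {"type":"object","properties":{"turn":{"type":"array"},"xyz":{"type":"array"},"claw":{"type":"array"},"squeeze":{"type":"number"}},"required":["turn","xyz","claw"]}

```bash
mkdir -p pics
cat > h.py <<'E'
import numpy as np, cv2
from rig import env, imaging
def cam(n):
    c=imaging.camera_info(n);return np.array(c["camera_matrix"]),c["k1"],cv2.Rodrigues(np.array(c["rvec"],float))[0],np.array(c["tvec"],float).ravel()
def rays(n,px):
    K,k1,R,t=cam(n);u=cv2.undistortPoints(np.array(px,float).reshape(-1,1,2),K,np.array([k1,0,0,0,0.])).reshape(-1,2)
    return -R.T@t,np.c_[u,np.ones(len(u))]@R
def plane(n,px,z):
    o,d=rays(n,px);return o+d*((z-o[2])/d[:,2])[:,None]
def dep(n,px,D):
    o,d=rays(n,px);p=np.array(px,int).reshape(-1,2);return o+d*D[p[:,1],p[:,0]][:,None]
E
python3 - <<'E'
from h import *
for n in("scene","top"):
    p,d=imaging.get_image(n);cv2.imwrite(f"pics/{n}0.png",p);np.savez(f"{n}0.npz",p=p,d=d)
    K,k1,R,t=cam(n);print(n,(-R.T@t).round(3),R[2].round(2),k1,K[0,0])
s=env.observe();print(s["time_s"],s["position"],np.round(s["tool_rot"],3),s["ft_force"])
E
```

```text
scene [-0.329  0.536  0.471] [ 0.76 -0.52 -0.39] -0.041980070086555694 504.131429491327
top [ 0.346 -0.007  1.007] [ 0.2  -0.   -0.98] -0.023751172732839675 441.8174919297799
0.1 [ 0.15081295 -0.52864764  0.23077925] [[ 0.962  0.274 -0.   ]
 [ 0.274 -0.962  0.001]
 [ 0.    -0.001 -1.   ]] [0.51065057 0.01828872 0.46744251]
```

View pics/scene0.png

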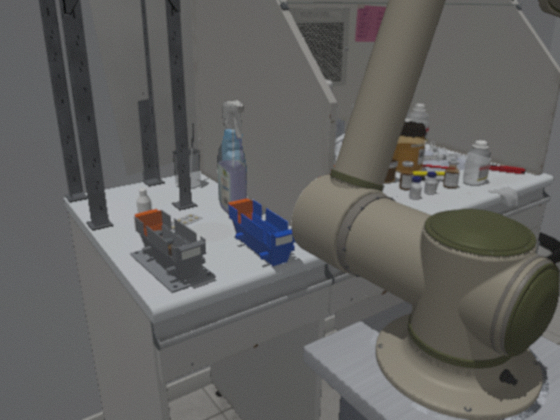

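View pics/top0.png

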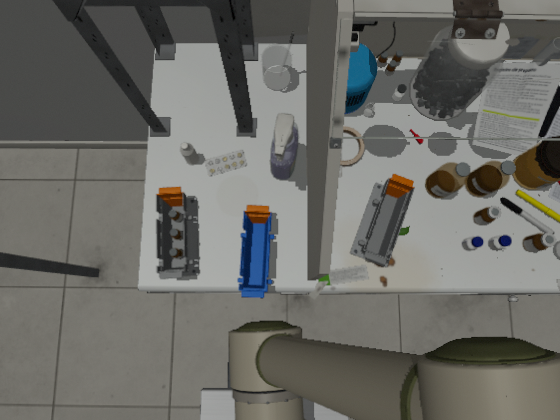

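The scene view shows the vial tote (~175,245) and the blue tote (~262,230), both with orange ends facing away. The top view shows the vial tote at (177,235) and the blue tote at (257,252). The upright panel is at columns 307–350, between them and the arm. Next I'll measure the points and the panel.

```bash
python3 - <<'E'
from h import *
z=np.load("top0.npz");p,d=z["p"],z["d"]
uu,vv=np.meshgrid(np.arange(560),np.arange(420));px=np.c_[uu.ravel(),vv.ravel()]
W=dep("top",px,d).reshape(420,560,3);W[d==0]=np.nan
np.save("W.npy",W)
for q in [(325,20),(325,100),(325,200),(325,265),(318,278),(310,200),(345,60),(440,137),(480,10),(160,5),(235,60),(100,60),(285,130),(292,160),(190,150),(223,10),(40,265),(177,215),(177,253),(345,137)]:
    print(q,W[q[1],q[0]].round(3),end=' ')
print()
hsv=cv2.cvtColor(p,cv2.COLOR_BGR2HSV)
m={'blue':cv2.inRange(hsv,(110,120,60),(128,255,255)),'or':cv2.inRange(hsv,(3,170,120),(14,255,255))}
for k,mm in m.items():
    n,l,st,c=cv2.connectedComponentsWithStats(mm)
    for i in range(1,n):
        if st[i,4]>80:
            w=W[l==i];w=w[~np.isnan(w[:,0])];top=w[w[:,2]>w[:,2].max()-.012] 
            print(k,st[i],c[i].round(1),w.min(0).round(3),w.max(0).round(3),np.percentile(w[:,2],[50,95]).round(3),len(top))
# height profile of panel in scene view
z=np.load("scene0.npz");S=dep("scene",px,z["d"]).reshape(420,560,3);S[z["d"]==0]=np.nan;np.save("S.npy",S)
for q in [(330,110),(320,90),(290,20),(250,60),(300,150),(335,100),(232,105),(230,180),(100,220),(185,200),(85,100),(450,10),(400,50)]:print(q,S[q[1],q[0]].round(3),end=' ')
E
python3 - <<'E'
import cv2
a=cv2.imread('pics/top0.png')[170:310,140:310];b=cv2.imread('pics/scene0.png')[190:290,120:310]
cv2.imwrite('pics/c0.png',cv2.resize(a,None,fx=4,fy=4,interpolation=2))
E
```

```text
(325, 20) [ 0.733 -0.07   0.449] (325, 100) [ 0.618 -0.07   0.432] (325, 200) [ 0.483 -0.072  0.393] (325, 265) [ 0.398 -0.08   0.306] (318, 278) [ 0.384 -0.082  0.145] (310, 200) [ 0.543 -0.07   0.124] (345, 60) [ 0.619 -0.083  0.537] (440, 137) [ 0.553 -0.215  0.465] (480, 10) [ 0.658 -0.227  0.579] (160, 5) [0.734 0.157 0.479] (235, 60) [0.736 0.069 0.333] (100, 60) [0.734 0.295 0.335] (285, 130) [ 0.64  -0.016  0.263] (292, 160) [ 0.629 -0.033  0.122] (190, 150) [0.667 0.193 0.072] (223, 10) [0.73  0.072 0.474] (40, 265) [ 0.438  0.723 -0.344] (177, 215) [0.525 0.22  0.043] (177, 253) [0.441 0.217 0.038] (345, 137) [ 0.55  -0.091  0.468] 
blue [501 236  10  10  83] [505.4 240.3] [ 0.461 -0.511  0.053] [ 0.481 -0.489  0.06 ] [0.056 0.059] 83
(330, 110) [ 0.381 -0.071  0.281] (320, 90) [ 0.414 -0.073  0.313] (290, 20) [ 0.522 -0.08   0.434] (250, 60) [ 0.66  -0.071  0.346] (300, 150) [ 0.472 -0.072  0.183] (335, 100) [ 0.388 -0.088  0.297] (232, 105) [0.62  0.001 0.26 ] (230, 180) [0.629 0.007 0.088] (100, 220) [0.735 0.282 0.017] (185, 200) [0.735 0.075 0.019] (85, 100) [0.733 0.279 0.283] (450, 10) [ 0.771 -0.889  0.444] (400, 50) [ 0.215 -0.062  0.401]
```

View pics/c0.png

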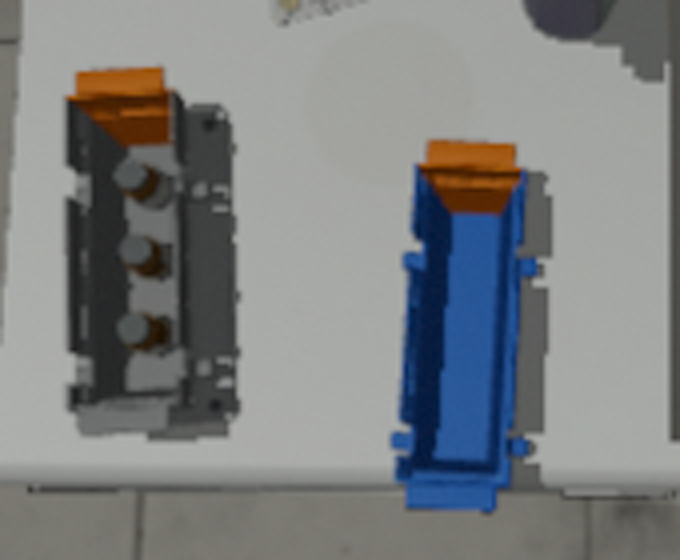

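The crop shows the orange lip of the vial tote at about (170,195), and the blue tote running from its orange lip (257,210) to its near lip (252,295), slightly yawed. I'll fit rim rectangles using height-filtered points.

```bash
cat > fit.py <<'E'
from h import *
def fit(n,p,W,zr,box,tol=.006,save=None):
    hsv=cv2.cvtColor(p,cv2.COLOR_BGR2HSV)
    orange=cv2.inRange(hsv,(3,150,90),(18,255,255))>0
    sel=(abs(W[...,2]-zr)<tol)&(W[...,0]>box[0])&(W[...,0]<box[1])&(W[...,1]>box[2])&(W[...,1]<box[3])
    vv,uu=np.nonzero(sel)
    P=plane(n,np.c_[uu,vv],zr)
    (c,s,a)=cv2.minAreaRect((P[:,:2]*1000).astype(np.float32))
    B=cv2.boxPoints((c,s,a));e=[B[1]-B[0],B[2]-B[1]];L=max(e,key=np.linalg.norm)
    o=(P[orange[sel]][:,:2]*1000).mean(0)-c
    if L@o<0:L=-L
    print(len(P),"c",np.round(c,1),"size",np.round(s,1),"yaw",np.degrees(np.arctan2(L[1],L[0])).round(2),"z med",np.median(W[sel][:,2]).round(4),"orange off",o.round(1))
E
python3 - <<'E'
from fit import *
for n,f in(("top","W"),("scene","S")):
    W=np.load(f+".npy");p=np.load(n+"0.npz")["p"]
    for zr,b in((.076,(.33,.62,-.02,.13)),(.082,(.36,.62,.15,.30)),(.006,(.36,.62,.13,.28))):
        try: fit(n,p,W,zr,b,.005 if zr>.01 else .002)
        except Exception as e: print(e)
W=np.load("W.npy");p=np.load("top0.npz")["p"]
a=W[185:305,215:290];print(np.histogram(a[...,2][~np.isnan(a[...,2])],np.arange(-.01,.1,.01)))
s=imaging.get_image
hsv=cv2.cvtColor(p,cv2.COLOR_BGR2HSV);print(hsv[210,257],hsv[295,252],hsv[192,170],W[210,257],W[295,252],W[192,170],W[274,170])
E
```

```text
504 c [484.7  39.4] size [ 75.9 280.8] yaw -8.48 z med 0.0745 orange off [49.3  0.7]
504 c [481.6 223.6] size [195.8  58.7] yaw 4.42 z med 0.0806 orange off [89.7  6.6]
782 c [494.  208.2] size [220.2 134. ] yaw 3.52 z med 0.0059 orange off [nan nan]
437 c [485.6  40.6] size [ 77.5 297.9] yaw -9.46 z med 0.0747 orange off [40.5  1.9]
530 c [477.6 225.9] size [201.9  63.9] yaw 3.95 z med 0.0811 orange off [85.9  5.2]
989 c [478.9 225.8] size [183.3  90. ] yaw 4.35 z med 0.0057 orange off [nan nan]
(array([4317, 2144,  170,  271,  188,  434,   65,   50,  505,    0]), array([-0.01,  0.  ,  0.01,  0.02,  0.03,  0.04,  0.05,  0.06,  0.07,
        0.08,  0.09]))
[ 14 219 157] [108 185 153] [ 14 212 165] [0.53097836 0.04108136 0.07694913] [0.35171717 0.04848017 0.07548964] [0.56838887 0.22920516 0.08091375] [0.39339319 0.22019505 0.07785005]fit.py:10: RuntimeWarning: Mean of empty slice.
  o=(P[orange[sel]][:,:2]*1000).mean(0)-c
  ret = um.true_divide(
```

Run:
```python
from fit import *
for n,f in(("top","W"),("scene","S")):
    W=np.load(f+".npy");p=np.load(n+"0.npz")["p"]
    hsv=cv2.cvtColor(p,cv2.COLOR_BGR2HSV);c=(cv2.inRange(hsv,(100,120,40),(125,255,255))|cv2.inRange(hsv,(3,150,90),(18,255,255)))>0
    fit(n,p,np.where(c[...,None],W,np.nan),.076,(.33,.57,-.02,.13),.005)
from scipy.spatial.transform import Rotation as Rn
s=env.observe();R=np.array(s["tool_rot"]);print(s["q"],R)
c=imaging.camera_info("wrist");K,k1,Rc,t=cam("wrist");C=-Rc.T@t
print("cam in tool",R.T@(C-s["position"]),R.T@Rc[2],R.T@Rc[0])
```

```text
387 c [445.   44.1] size [ 58.2 193.2] yaw -2.42 z med 0.0746 orange off [89.  -4.1]
304 c [438.5  48. ] size [ 62.3 196.7] yaw -2.2 z med 0.0745 orange off [87.6 -5.5]
[-8.64194550e+01  2.18375847e+01  7.43787138e+01  8.18605540e-04
  8.38590932e+01 -1.23362922e+01] [[ 9.61661193e-01  2.74240307e-01 -6.79982401e-05]
 [ 2.74240157e-01 -9.61660340e-01  1.31415116e-03]
 [ 2.95002006e-04 -1.28241602e-03 -9.99999134e-01]]
cam in tool [ 0.08431719 -0.00053791 -0.14150534] [-3.25977741e-01 -1.15859885e-04  9.45377437e-01] [-8.08452191e-04  9.99999661e-01 -1.56210174e-04]
```

>>> arm_command(turn=[[0,0,-1],[0,0,-1],[0,0,-1],[0,0,-1],[0,0,-1],[0,0,-1],[0,0,-1],[0,0,-1],[0,0,-1],[0,0,-1],[0,0,-1],[0,0,-1]], xyz=[[0,0,0],[0,0,0],[0,0,0],[0,0,0],[0,0,0],[0,0,0],[0,0,0],[0,0,0],[0,0,0],[0,0,0],[0,0,0],[0,0,0]], claw=[85,85,85,85,85,85,85,85,85,85,85,85])

```text
time_s: 1.3
position: [0.1508, -0.5287, 0.231]
tool_rot: [[0.24, 0.971, -0.0], [0.971, -0.24, 0.001], [0.001, -0.0, -1.0]]
ft_force: [0.3, 0.9, -0.2]
grip_width: 0.0853
gripper_force: 0.0
```

>>> arm_command(turn=[[0,0,0],[0,0,0],[0,0,0],[0,0,0],[0,0,0],[0,0,0],[0,0,0],[0,0,0],[0,0,0],[0,0,0],[0,0,0],[0,0,0]], xyz=[[0.8,0.03,0],[0.8,0.03,0],[0.8,0.03,0],[0.8,0.03,0],[0.8,0.03,0],[0.8,0.03,0],[0.8,0.03,0],[0.8,0.03,0],[0.8,0.03,0],[0.8,0.03,0],[0.8,0.03,0],[0.8,0.03,0]], claw=[85,85,85,85,85,85,85,85,85,85,85,85])

```text
time_s: 2.5
position: [0.285, -0.0661, 0.2314]
tool_rot: [[0.244, 0.97, 0.0], [0.97, -0.244, -0.0], [-0.0, 0.0, -1.0]]
ft_force: [0.8, -1.1, -0.2]
grip_width: 0.0846
gripper_force: 0.0
```

>>> arm_command(turn=[[0,0,0],[0,0,0],[0,0,0],[0,0,0],[0,0,-1],[0,0,-1],[0,0,-1],[0,0,-1],[0,0,-1],[0,0,-1],[0,0,-1],[0,0,-1]], xyz=[[0.8,-0.1,-0.4],[0.8,-0.1,-0.4],[0.8,-0.1,-0.4],[0.8,-0.1,-0.4],[0,0,0],[0,0,0],[0,0,0],[0,0,0],[0,0,0],[0,0,0],[0,0,0],[0,0,0]], claw=[85,85,85,85,85,85,85,85,85,85,85,85])

```text
time_s: 3.7
position: [0.3044, 0.0924, 0.3111]
tool_rot: [[-0.44, 0.898, -0.001], [0.898, 0.44, 0.0], [0.0, -0.001, -1.0]]
ft_force: [0.1, 0.3, 0.3]
grip_width: 0.0851
gripper_force: 0.0
```

>>> arm_command(turn=[[0,0,-1],[0,0,-1],[0,0,-1],[0,0,-1],[0,0,-1],[0,0,-1],[0,0,-1],[0,0,-1],[0,0,-1],[0,0,-1],[0,0,-1],[0,0,-1]], xyz=[[0,0,0],[0,0,0],[0,0,0],[0,0,0],[0,0,0],[0,0,0],[0,0,0],[0,0,0],[0,0,0],[0,0,0],[0,0,0],[0,0,0]], claw=[85,85,85,85,85,85,85,85,85,85,85,85])

```text
time_s: 4.9
position: [0.3044, 0.0924, 0.3111]
tool_rot: [[-0.998, 0.068, -0.001], [0.068, 0.998, 0.0], [0.001, -0.0, -1.0]]
ft_force: [-0.3, -0.2, -0.1]
grip_width: 0.0847
gripper_force: 0.0
```

```bash
cat > wr.py <<'E'
from fit import *
import sys
def snap(tag):
    s=env.observe();p,d=imaging.get_image("wrist");cv2.imwrite(f"pics/w{tag}.png",p)
    uu,vv=np.meshgrid(np.arange(560),np.arange(420));W=dep("wrist",np.c_[uu.ravel(),vv.ravel()],d).reshape(420,560,3);W[d==0]=np.nan
    hsv=cv2.cvtColor(p,cv2.COLOR_BGR2HSV);c=(cv2.inRange(hsv,(100,120,40),(125,255,255))|cv2.inRange(hsv,(3,150,90),(18,255,255)))>0
    return p,W,np.where(c[...,None],W,np.nan)
E
python3 - <<'E'
from wr import *
p,W,B=snap("1");np.savez("w1.npz",p=p,W=W)
fit("wrist",p,B,.076,(.3,.57,-.02,.13),.005)
fit("wrist",p,W,.082,(.36,.62,.15,.30),.005)
fit("wrist",p,W,.006,(.36,.62,.15,.30),.002)
E
```

```text
1053 c [442.4  43.9] size [ 58.7 193.6] yaw -2.17 z med 0.0749 orange off [90.1 -3.7]
1000 c [480.3 222.6] size [196.2  59.9] yaw 3.78 z med 0.0807 orange off [88.1 -6.1]
2045 c [480.4 222.6] size [179.6  88.8] yaw 3.56 z med 0.0053 orange off [nan nan]fit.py:10: RuntimeWarning: Mean of empty slice.
  o=(P[orange[sel]][:,:2]*1000).mean(0)-c
  ret = um.true_divide(
```

View pics/w1.png

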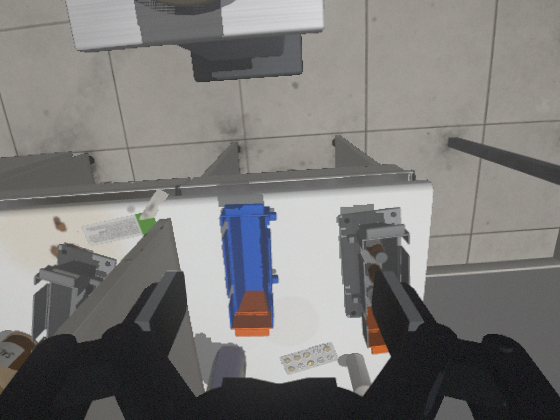

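The wrist view shows the blue tote at (250,270) and the vial tote at (375,275). The fitted sizes match the given ones: rim 196 x 60, plate 180 x 89. Next I'll move over the blue tote and descend.

>>> arm_command(turn=[[0,0,0],[0,0,0],[0,0,0],[0,0,0],[0,0,-0.34],[0,0,0],[0,0,0],[0,0,0],[0,0,0],[0,0,0]], xyz=[[-0.7,-0.19,0],[-0.7,-0.19,0],[-0.7,-0.19,0],[-0.7,-0.19,0],[0,0,0.6],[0,0,0.8],[0,0,0.8],[0,0,0.8],[0,0,0.4],[0,0,0]], claw=[85,85,85,85,85,85,85,85,85,85])

```text
time_s: 5.95
position: [0.4401, 0.0447, 0.1391]
tool_rot: [[-0.999, 0.043, -0.006], [0.043, 0.999, 0.001], [0.006, 0.001, -1.0]]
ft_force: [0.4, 0.7, 0.1]
grip_width: 0.0847
gripper_force: 0.0
```

Run:
```python
from wr import *
p,W,B=snap("2")
s=env.observe();print(s["position"],np.degrees(np.arctan2(s["tool_rot"][1][0],s["tool_rot"][0][0])),s["q"])
fit("wrist",p,B,.076,(.3,.57,-.02,.13),.005)
```

```text
[0.44122185 0.04451756 0.14085011] 177.54976211216297 [-9.60320506e+00  1.70147850e+01  9.87703067e+01  1.79840228e-05
  6.43528548e+01 -9.71529544e+01]
4308 c [445.1  42.9] size [ 59.4 194.8] yaw -2.42 z med 0.0765 orange off [90.2 -3.7]
```

View pics/w2.png

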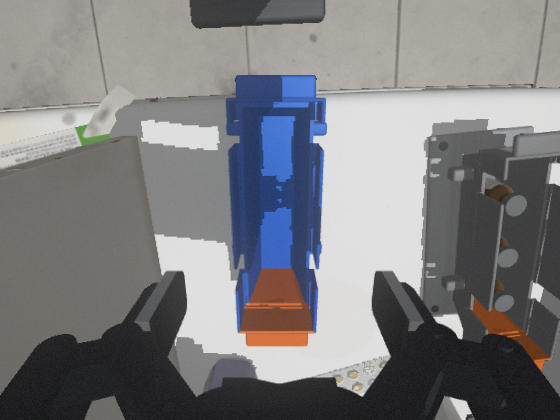

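>>> arm_command(turn=[[0,0,0],[0,0,0],[0,0,0],[0,0,0],[0,0,0],[0,0,0],[0,0,0],[0,0,0],[0,0,0],[0,0,0]], xyz=[[-0.06,-0.03,0],[0,0,0.7],[0,0,0.7],[0,0,0.4],[0,0,0.26],[0,0,0],[0,0,0],[0,0,0],[0,0,0],[0,0,0]], claw=[85,85,85,85,85,70,50,50,50,50], squeeze=40)

```text
time_s: 7.0
position: [0.4455, 0.0427, 0.0396]
tool_rot: [[-0.999, 0.042, 0.003], [0.042, 0.999, -0.001], [-0.003, -0.0, -1.0]]
ft_force: [0.6, -0.3, 8.0]
grip_width: 0.0596
gripper_force: 44.2
```

>>> arm_command(turn=[[0,0,0],[0,0,0],[0,0,0],[0,0,0],[0,0,0],[0,0,0],[0,0,0]], xyz=[[0,0,0],[0,0,-0.3],[0,0,-0.8],[0,0,-0.8],[0,0,-0.8],[0,0,-0.5],[0,0,0]], claw=[50,50,50,50,50,50,50])

```text
time_s: 7.7
position: [0.4457, 0.0428, 0.2018]
tool_rot: [[-0.999, 0.041, 0.007], [0.041, 0.999, -0.001], [-0.007, -0.001, -1.0]]
ft_force: [-0.2, 0.1, -3.1]
grip_width: 0.0594
gripper_force: 44.5
```

>>> arm_command(turn=[[0,0,0],[0,0,0],[0,0,0],[0,0,1],[0,0,1],[0,0,1],[0,0,1],[0,0,1],[0,0,1],[0,0,1],[0,0,1],[0,0,1]], xyz=[[-0.06,0.65,0],[-0.06,0.65,0],[-0.06,0.65,0],[0,0,0],[0,0,0],[0,0,0],[0,0,0],[0,0,0],[0,0,0],[0,0,0],[0,0,0],[0,0,0]], claw=[50,50,50,50,50,50,50,50,50,50,50,50])

```text
time_s: 8.9
position: [0.4569, 0.1399, 0.1972]
tool_rot: [[-0.674, 0.738, -0.002], [0.738, 0.674, -0.0], [0.001, -0.002, -1.0]]
ft_force: [-0.7, 0.1, -1.2]
grip_width: 0.0593
gripper_force: 44.5
```

>>> arm_command(turn=[[0,0,1],[0,0,1],[0,0,1],[0,0,1],[0,0,1],[0,0,1],[0,0,1],[0,0,1],[0,0,1],[0,0,1],[0,0,1],[0,0,1]], xyz=[[0,0,0],[0,0,0],[0,0,0],[0,0,0],[0,0,0],[0,0,0],[0,0,0],[0,0,0],[0,0,0],[0,0,0],[0,0,0],[0,0,0]], claw=[50,50,50,50,50,50,50,50,50,50,50,50])

```text
time_s: 10.1
position: [0.4569, 0.1399, 0.1972]
tool_rot: [[0.302, 0.953, -0.002], [0.953, -0.302, -0.0], [-0.001, -0.002, -1.0]]
ft_force: [0.6, -0.1, -1.1]
grip_width: 0.0593
gripper_force: 44.5
```

>>> arm_command(turn=[[0,0,1],[0,0,1],[0,0,1],[0,0,1],[0,0,1],[0,0,1],[0,0,1],[0,0,1],[0,0,1],[0,0,1],[0,0,1],[0,0,1]], xyz=[[0,0,0],[0,0,0],[0,0,0],[0,0,0],[0,0,0],[0,0,0],[0,0,0],[0,0,0],[0,0,0],[0,0,0],[0,0,0],[0,0,0]], claw=[50,50,50,50,50,50,50,50,50,50,50,50])

```text
time_s: 11.3
position: [0.4569, 0.1399, 0.1972]
tool_rot: [[0.977, 0.215, -0.002], [0.215, -0.977, -0.0], [-0.002, -0.0, -1.0]]
ft_force: [-0.2, 0.3, -1.8]
grip_width: 0.0595
gripper_force: 44.5
```

Run:
```python
from wr import *
p,W,B=snap("3");s=env.observe();R=np.array(s["tool_rot"]);print(s["position"],R.round(3),s["q"],np.degrees(np.arctan2(R[1,0],R[0,0])))
zs=s["position"][2]+.0365;P=s["position"]
for z in (P[2]+.036,):
    fit("wrist",p,B,z,(P[0]-.15,P[0]+.15,P[1]-.08,P[1]+.08),.006)
fit("wrist",p,W,.082,(.36,.62,.15,.30),.005)
q,d=imaging.get_image("top");cv2.imwrite("pics/t3.png",q)
uu,vv=np.meshgrid(np.arange(560),np.arange(420));W=dep("top",np.c_[uu.ravel(),vv.ravel()],d).reshape(420,560,3);W[d==0]=np.nan
fit("top",q,W,.082,(.36,.62,.15,.30),.005)
```

```text
[0.45692137 0.13986497 0.19716295] [[ 0.978  0.211 -0.002]
 [ 0.211 -0.978 -0.   ]
 [-0.002 -0.    -1.   ]] [2.78337775e+00 1.64131520e+01 8.86540942e+01 2.73311470e-03
 7.50561505e+01 8.06170257e+01] 12.165668424039135
13096 c [492.2 148.1] size [125.5  59.3] yaw 12.14 z med 0.2323 orange off [nan nan]
3260 c [482.7 224.4] size [194.5  59.2] yaw 2.65 z med 0.0807 orange off [89.2  4.8]
21 c [440.4 220.8] size [25.2 56.5] yaw -86.51 z med 0.0802 orange off [nan nan]fit.py:10: RuntimeWarning: Mean of empty slice.
  o=(P[orange[sel]][:,:2]*1000).mean(0)-c
  ret = um.true_divide(
```

View pics/w3.png

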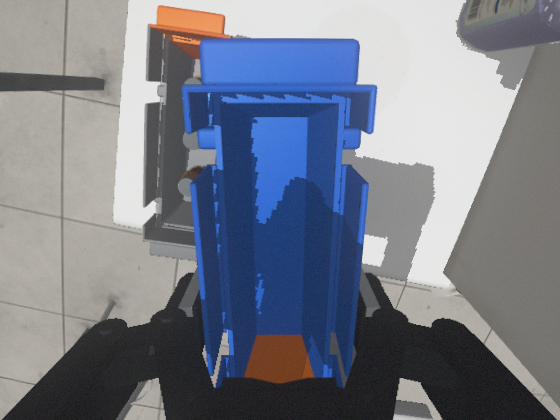

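```bash
cat > edge.py <<'E'
from h import *
def edges(n,W,zr,c,yaw,zt=.006,half=30):
    a=np.radians(yaw);u=np.array([np.cos(a),np.sin(a)]);v=np.array([-u[1],u[0]])
    vv,uu=np.nonzero(abs(W[...,2]-zr)<zt);P=plane(n,np.c_[uu,vv],zr)[:,:2]-c
    l,w=P@u*1000,P@v*1000;k=(abs(l)<105)&(abs(w)<half+12);l,w=l[k],w[k];r=[]
    for s in(1,-1):
        x=[];y=[]
        for b in np.arange(-80,80,5):
            q=(l>=b)&(l<b+5)
            if q.sum()>1 and abs((s*w[q]).max()-half)<6:x.append(b+2.5);y.append((s*w[q]).max()*s)
        if len(x)<5: r.append(None);continue
        x,y=np.array(x),np.array(y)
        for _ in range(4):
            f=np.polyfit(x,y,1);g=abs(y-np.polyval(f,x))<max(1.2,1.5*np.std(y-np.polyval(f,x)));x,y=x[g],y[g]
        r.append((len(x),f[1].round(2),(yaw+np.degrees(np.arctan(f[0]))).round(2)))
    print(n,zr,"edges(n,lateral mm,yaw)",r,"ends",np.percentile(l,[.5,99.5]).round(1))
E
python3 - <<'E'
from edge import *
c=np.array([.4803,.2230])
Wt=np.load("W.npy");Ws=np.load("S.npy");edges("top",Wt,.082,c,3.9);edges("scene",Ws,.082,c,3.9)
edges("scene",Ws,.006,c,3.9,.003,45)
# wrist pose of picture 1 is past: use depth points directly
W=np.load("w1.npz")["W"]
import edge
edge.plane=lambda n,px,z:W[px[:,1],px[:,0]]
edge.edges("wrist1",W,.0815,c,3.9);edge.edges("wrist1",W,.006,c,3.9,.003,45)
E
```

```text
top 0.082 edges(n,lateral mm,yaw) [(27, np.float64(28.99), np.float64(4.36)), (24, np.float64(-27.8), np.float64(4.03))] ends [-96.1  98.9]
scene 0.082 edges(n,lateral mm,yaw) [(21, np.float64(34.68), np.float64(3.9)), (22, np.float64(-28.11), np.float64(3.6))] ends [-103.1   97.9]
scene 0.006 edges(n,lateral mm,yaw) [(29, np.float64(47.62), np.float64(3.88)), (8, np.float64(-40.98), np.float64(4.71))] ends [-92.5  88.2]
wrist1 0.0815 edges(n,lateral mm,yaw) [(12, np.float64(30.17), np.float64(4.05)), (28, np.float64(-28.9), np.float64(3.96))] ends [-96.6  98.9]
wrist1 0.006 edges(n,lateral mm,yaw) [(7, np.float64(43.9), np.float64(3.04)), (32, np.float64(-43.73), np.float64(4.42))] ends [-88.5  88.6]
```

>>> arm_command(turn=[[0,0,0],[0,0,0],[0,0,0.82],[0,0,0.82],[0,0,0],[0,0,0],[0,0,0]], xyz=[[0.41,-0.76,0],[0.41,-0.76,0],[0,0,0],[0,0,0.4],[0,0,0.6],[0,0,0.3],[0,0,0]], claw=[50,50,50,50,50,50,50])

```text
time_s: 12.1
position: [0.4795, 0.2227, 0.1308]
tool_rot: [[0.997, 0.079, -0.005], [0.079, -0.997, -0.001], [-0.006, 0.001, -1.0]]
ft_force: [0.2, 0.6, -0.9]
grip_width: 0.0595
gripper_force: 44.6
```

```bash
cat > st.py <<'E'
from edge import *
import sys
s=env.observe();R=np.array(s["tool_rot"]);P=np.array(s["position"]);y=np.degrees(np.arctan2(R[1,0],R[0,0]));print(P.round(4),"yaw",y.round(2),R[2].round(4),s["ft_force"],s["grip_width"])
p,d=imaging.get_image("wrist");cv2.imwrite(f"pics/w{sys.argv[1]}.png",p)
uu,vv=np.meshgrid(np.arange(560),np.arange(420));W=dep("wrist",np.c_[uu.ravel(),vv.ravel()],d).reshape(420,560,3);W[d==0]=np.nan
edges("wrist",W,P[2]+.0355,P[:2],y,.004);edges("wrist",W,.082,np.array([.4815,.2237]),4.0,.004);edges("wrist",W,.006,np.array([.4815,.2237]),4.0,.003,45)
E
python3 st.py 4
```

```text
[0.4795 0.2227 0.1308] yaw 4.54 [-5.5e-03  7.0e-04 -1.0e+00] [ 0.24691084  0.55938849 -0.92238046] 0.059518304418643975
wrist 0.16630641008134248 edges(n,lateral mm,yaw) [(18, np.float64(31.11), np.float64(4.06)), (18, np.float64(-29.58), np.float64(4.67))] ends [-24.1 100.3]Traceback (most recent call last):
  File "st.py", line 6, in <module>
    edges("wrist",W,P[2]+.0355,P[:2],y,.004);edges("wrist",W,.082,np.array([.4815,.2237]),4.0,.004);edges("wrist",W,.006,np.array([.4815,.2237]),4.0,.003,45)
                                             ~~~~~^^^^^^^^^^^^^^^^^^^^^^^^^^^^^^^^^^^^^^^^^^^^^^^^^
  File "edge.py", line 4, in edges
    vv,uu=np.nonzero(abs(W[...,2]-zr)<zt);P=plane(n,np.c_[uu,vv],zr)[:,:2]-c
                                            ~~~~~^^^^^^^^^^^^^^^^^^^
  File "h.py", line 9, in plane
    o,d=rays(n,px);return o+d*((z-o[2])/d[:,2])[:,None]
        ~~~~^^^^^^
  File "h.py", line 6, in rays
    K,k1,R,t=cam(n);u=cv2.undistortPoints(np.array(px,float).reshape(-1,1,2),K,np.array([k1,0,0,0,0.])).reshape(-1,2)
                      ~~~~~~~~~~~~~~~~~~~^^^^^^^^^^^^^^^^^^^^^^^^^^^^^^^^^^^^^^^^^^^^^^^^^^^^^^^^^^^^^^
cv2.error: OpenCV(4.12.0) /io/opencv/modules/calib3d/src/undistort.dispatch.cpp:347: error: (-215:Assertion failed) CV_IS_MAT(_src) && CV_IS_MAT(_dst) && (_src->rows == 1 || _src->cols == 1) && (_dst->rows == 1 || _dst->cols == 1) && _src->cols + _src->rows - 1 == _dst->rows + _dst->cols - 1 && (CV_MAT_TYPE(_src->type) == CV_32FC2 || CV_MAT_TYPE(_src->type) == CV_64FC2) && (CV_MAT_TYPE(_dst->type) == CV_32FC2 || CV_MAT_TYPE(_dst->type) == CV_64FC2) in function 'cvUndistortPointsInternal'
```

View pics/w4.png

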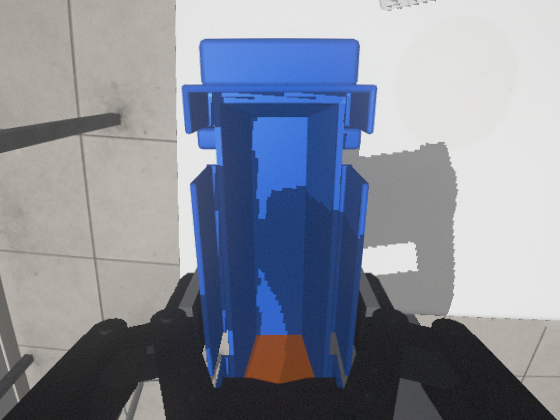

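>>> arm_command(turn=[[0,0,0.08],[0,0,0],[0,0,0],[0,0,0],[0,0,0]], xyz=[[0,0,0],[0,0,0.2],[0,0,0.2],[0,0,0.03],[0,0,0]], claw=[50,50,50,50,50])

```text
time_s: 12.65
position: [0.4808, 0.223, 0.1114]
tool_rot: [[0.998, 0.07, -0.001], [0.07, -0.998, -0.0], [-0.001, 0.0, -1.0]]
ft_force: [-0.2, 0.6, -1.1]
grip_width: 0.0597
gripper_force: 44.7
```

>>> arm_command(turn=[[0,0,0],[0,0,0],[0,0,0],[0,0,0]], xyz=[[0,0,0.04],[0,0,0.04],[0,0,0.02],[0,0,0]], claw=[50,50,50,50])

```text
time_s: 13.05
position: [0.4809, 0.223, 0.1068]
tool_rot: [[0.998, 0.07, -0.0], [0.07, -0.998, -0.0], [-0.0, 0.0, -1.0]]
ft_force: [-1.1, -0.4, -1.5]
grip_width: 0.0592
gripper_force: 44.7
```

>>> arm_command(turn=[[0,0,0],[0,0,0],[0,0,0]], xyz=[[0,0,0.02],[0,0,0.02],[0,0,0]], claw=[50,50,50])

```text
time_s: 13.35
position: [0.4811, 0.223, 0.1055]
tool_rot: [[0.998, 0.07, 0.001], [0.07, -0.998, 0.0], [0.001, 0.0, -1.0]]
ft_force: [-1.1, -0.4, 4.6]
grip_width: 0.0594
gripper_force: 45.6
```

>>> arm_command(turn=[[0,0,0],[0,0,0],[0,0,0],[0,0,0],[0,0,0],[0,0,0]], xyz=[[0,0,0],[0,0,0],[0,0,0],[0,0,0],[0,0,0],[0,0,0]], claw=[64,70,80,85,85,85])

```text
time_s: 13.95
position: [0.481, 0.223, 0.1048]
tool_rot: [[0.998, 0.07, 0.0], [0.07, -0.998, 0.0], [0.0, -0.0, -1.0]]
ft_force: [-1.1, -1.2, 0.5]
grip_width: 0.085
gripper_force: 0.0
```

>>> arm_command(turn=[[0,0,0],[0,0,0],[0,0,0],[0,0,0],[0,0,0]], xyz=[[0,0,-0.2],[0,0,-0.5],[0,0,-0.8],[0,0,-0.8],[0,0,-0.4]], claw=[85,85,85,85,85])

```text
time_s: 14.45
position: [0.4816, 0.2232, 0.2441]
tool_rot: [[0.998, 0.07, 0.006], [0.07, -0.998, 0.001], [0.006, -0.001, -1.0]]
ft_force: [0.6, 0.4, -1.3]
grip_width: 0.0851
gripper_force: 0.0
```

```bash
python3 - <<'E'
from edge import *
uu,vv=np.meshgrid(np.arange(560),np.arange(420));px=np.c_[uu.ravel(),vv.ravel()]
for n in("wrist","scene"):
    p,d=imaging.get_image(n);cv2.imwrite(f"pics/{n}5.png",p)
    W=dep(n,px,d).reshape(420,560,3);W[d==0]=np.nan
    edges(n,W,.142,np.array([.4815,.2237]),4.0,.005)
    hsv=cv2.cvtColor(p,cv2.COLOR_BGR2HSV);c=(cv2.inRange(hsv,(100,120,40),(125,255,255))|cv2.inRange(hsv,(3,150,90),(18,255,255)))>0
    Q=W[c&(abs(W[...,2]-.142)<.006)];A=np.c_[Q[:,:2]-[.4815,.2237],np.ones(len(Q))];print(len(Q),"plane",np.linalg.lstsq(A,Q[:,2],rcond=None)[0].round(4))
E
python3 -c "
import cv2
a=cv2.imread('pics/scene5.png')[150:310,90:310];cv2.imwrite('pics/c5.png',cv2.resize(a,None,fx=3.5,fy=3.5))"
```

```text
wrist 0.142 edges(n,lateral mm,yaw) [(28, np.float64(30.21), np.float64(3.89)), (28, np.float64(-29.13), np.float64(3.88))] ends [-94.6 100.1]
3490 plane [0.0068 0.0084 0.1423]
scene 0.142 edges(n,lateral mm,yaw) [(22, np.float64(34.31), np.float64(3.77)), (25, np.float64(-28.53), np.float64(4.0))] ends [-104.5   97.9]
449 plane [-0.003   0.0041  0.1402]
```

View pics/c5.png

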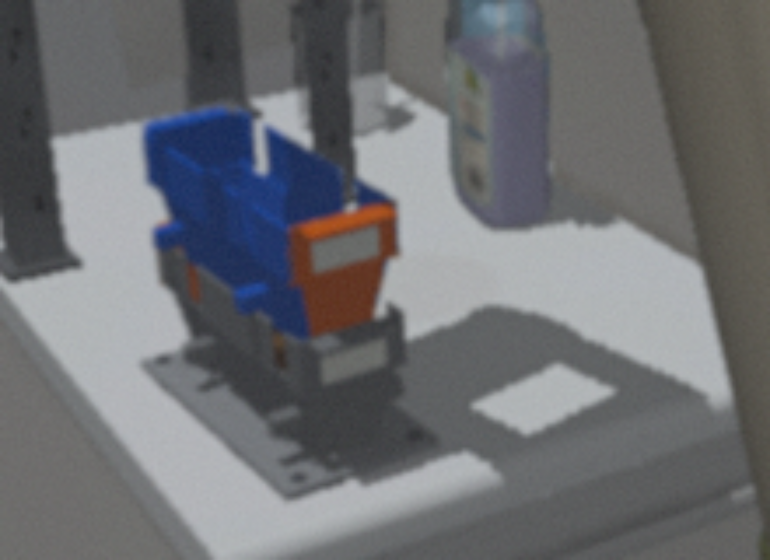

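View pics/wrist5.png

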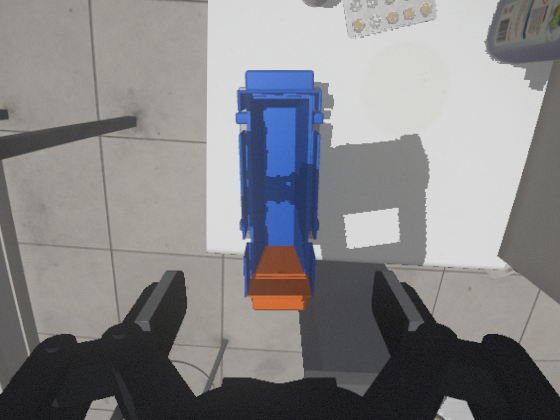

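The scene crop shows the blue tote standing on the grey rim, feet at (170,235) and (250,297), with its orange end facing the robot. The rim fit puts it level at z = 142 mm, aligned within about 0.2° and 3 mm. The gripper is clear, so I'm handing the job in.

```bash
python3 -c "
from rig import env
print(env.close_job())"
```

```text
the job is handed in; nothing more can be done
None
```

The blue tote is turned round and stacked level on the vial tote's rim, aligned to within about 3 mm; it has been released, the empty grey tote was not touched, and the job was handed in after about 14.5 s of robot time (no verdict was returned).

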